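# Rock the pendulum angle gauge on a rough stud to its mark and hold

## Task

Take the pendulum angle gauge out of its blue stand and set its tapered foot upright into the brass neck of the rough stud, until it rests on the uneven bottom. Only then rock it sideways, in the plane of its dial with the dial face kept vertical, until the swinging pointer settles on the red mark. Finish while still gripping it there, steady, with the foot pressed gently on the bottom, and leave the jar, the sample and the eyepiece alone.

Things in the scene. Friction and masses are not known exactly. Their poses are not given: they have to be found in the camera images.
- gauge: loose pendulum angle gauge, 0.26 to 0.39 kg, 186 mm tall, upright in the stand. Origin: lowest point of the foot; z up the gauge, x out of the white dial face (at the start within 0.4 rad of away from the robot), y to the right facing the dial. Steel foot 18 mm thick, 24 at z = 56; shoulder plate 26 x 52 mm, z = 56-62; round dial 84 mm across, 16 thick, z = 56-140, pointer out to x = 15
- grip (a point): centre of the gauge's orange handle, the best place to grip, 168 mm above the gauge's origin. The handle is 16 mm (x) by 30 mm (y), z = 134 to 186; grip across its 30 mm (along the gauge's y) from above
- foot (a point): on the gauge, centre of the 18 mm ball end of the foot, 9 mm above the gauge's origin; rocking about this point leaves the ball where it is
- pointer_tip (a point): tip of the black pendulum pointer, 52 mm below its pivot (the pivot is on the dial's centre line, 124 mm above the gauge's origin)
- mark (a point): centre of the red mark (8 mm wide, 16 mm long) on the dial, 52 mm from the same pivot
- pointer (a joint): angle of the pointer on the dial, rad, about the gauge's x: 0 points to the foot, positive towards the gauge's +y (right, facing the dial). It hangs plumb, swings and settles in about 1 s; turning the gauge by an angle a about its x (right-handed) makes it read -a
- mark_ring (a joint): angle of the red mark on the dial, same zero and sense as pointer, rad; differs at each start (0.18 to 0.34), cannot be turned by touch
- stud: fixed: black stage plate 130 x 130 x 10 mm with micrometer spindles on two sides, a dark rough alloy block 84 x 84 mm on it up to z = 30, and on that a brass neck like a funnel. Origin: centre of the underside, on the table, z up
- neck (a point): centre of the neck's bottom, 30 mm above the table. The neck flares from 32 mm inside diameter at the bottom to about 56 mm at its rim, 26 mm higher (outside 64 mm). Its bottom is uneven: bumps up to 3 mm high, so the foot's resting height must be felt
- stand: fixed: blue block 90 x 90 x 66 mm high with an upright 30 mm hole right through its middle, in which the gauge's foot hangs, the shoulder lying on the top. Origin: centre of the underside, z up
- reagent: bystander: amber glass jar, 52 mm in diameter, 85 mm tall; origin at the centre of its underside
- sample: bystander: green resin-mounted metal sample, disc 32 mm in diameter, 20 mm high; origin at the centre of its underside
- eyepiece: bystander: black eyepiece, 38 mm in diameter, 50 mm tall, standing; origin at the centre of its underside
Not all that is in view belongs to the job. Leave any turquoise look-alike of the stud alone. Leave any purple look-alike of the gauge alone.

How it is judged:
By the outcome, as a careful person would: the job done as asked, in the order asked, and still so for the second after the job is handed in, while the arm keeps its last pose, push and grip.
It also fails if it takes over 58 s, if anything falls off the work surface, if the arm or the gripper's body presses on something with over 40 N, if the wrist force passes 120 N, or if a joint passes its speed limit or range.

## Robot

A 6-joint arm with a two-finger parallel gripper is mounted at the origin on the work surface. World frame = base frame: x ahead of the robot, y to its left, z up, the work surface at z = 0. Lengths are in m, angles in rad, forces in N, time in s.
With the tool pointing down it reaches from about 0.375 to 0.9 m from the base axis. Payload 3.1 kg.
Tool frame: the origin (TCP) lies where the fingers leave the gripper's body, on its centre line; the fingertips stand 70 mm ahead of it and the grasp point (between the pads) lies 51 mm ahead of it; z points along the fingers, y is the line along which they close (so a half turn about z gives the same grasp; the last joint's range is limited). The gripper opens to 87 mm and grips with 3 to 60 N. Pads are 19 mm wide; open, the fingers measure 117 mm over their backs; the gripper's body (75 mm by 190 mm) begins 51 mm behind the grasp point.
Start: joints at [0.958, 0.527, 1.433, -0, 1.181, -0.178], TCP at [0.263, 0.567, 0.292] pointing down, gripper open.
Joint ranges: [-3.08, 3.08], [-0.75, 2.2], [0.22, 2.44], [-1.43, 4.57], [0, 2.65], [-2.85, 2.85]. Speed limits (rad/s): [2.79, 2.79, 3.14, 3.14, 3.14, 3.14].

## Interface

Orientations are given as a rotation vector (axis times angle).
In Python, from station import arm, solver, imaging, sensors gives the robot as it stands. Calls block until the motion is done:
- arm.reach(position, orientation): joint-space move of the TCP to a pose.
- arm.move_linear(position, rot=None, feed=0.15, guard=None): straight line of the TCP; rot=None keeps the orientation; feed is the mean speed in m/s. With guard (N) it stops when the force on the tool has changed by that much, and returns True; else False.
- arm.move_j(angles): joint-space move.
- arm.move_gripper(opening): opening from 0.0 (shut) to 1.0 (fully open); the grip force is fixed at half the most; returns when the fingers have stopped.
- arm.sleep(seconds).
- solver.inverse_kinematics(position, orientation): joint angles nearest the present ones, or None.
- imaging.get_image(name): name is "scene" or "top" or "wrist"; returns a dict with "image" (420x560x3 uint8, red, green, blue), "mtx" (3x3 intrinsics, pixels), "rvec" (rotation vector, rad) and "tvec" (3), from world to camera coordinates, as OpenCV has them; the wrist camera has in their place "mount" (4x4, takes a point from camera to tool coordinates, whose origin is the TCP and whose axes are the flange's). Camera axes: x right, y down, z forward; pixel columns grow to the right and rows downward; lengths in m; the calibration is good to about 2 mm. The wrist camera is an equidistant fisheye: a pixel r from the principal point sees the ray r / f radians off the axis. A picture is of the moment at which its call begins: read the wrist's pose just before it. There is no depth.
A pose or a line that the arm cannot do raises arm.Unreachable and nothing moves.
- arm.close_job(): hands the job in; it is judged then, once.
Trained networks look in a picture, given as the dict that the camera call returned (one of the last four; its "shot" number tells which), for a name from the list of things; names that differ only in an ending like _2 or _b are one class to them, and where a whole thing is asked for, a point or a joint stands for the part that bears it (a point fixed in the world has none). Each returns a list of dicts, best first, with "p" (0 to 1); they miss things now and then, are a little off and sometimes report something else, mostly with a low value. They report only what shows in the picture. A call takes as long as a camera call. They do not tell look-alikes from the thing itself.
- imaging.look_for(picture, target): "rect" ([left, top, width, height] in pixels, round what is visible of it).
Readings, each from a call of its own:
- sensors.current_time_s(): time.
- sensors.current_q(): joint angles.
- sensors.current_qvel(): joint speeds.
- sensors.current_joint_efforts(): joint torques, N m.
- sensors.current_tcp_pos(): TCP position.
- sensors.current_orientation(): TCP orientation.
- sensors.current_force(): force on the tool from outside, world axes, zero at the start.
- sensors.current_wrist_torque(): the same for the moment, N m.
- sensors.current_gripper_width(): opening from 0.0 (shut) to 1.0 (fully open).
- sensors.current_finger_force(): force on a finger pad.
Only numpy, scipy, OpenCV 4.12 (cv2) and the standard library are available. Lean on these libraries where they do the work, as an engineer would, in place of code of your own. Each camera call takes 0.05 s, during which the arm holds its last target. There are 200 camera calls.

## Working session

There is one attempt and no reset: what is moved stays moved. The work goes in short steps, each a Python script; the robot and the scene stay as the last script left them, time stands still between calls to the robot, and variables do not carry over. Pictures are saved under pics/ and viewed, at most 10 in all, crops included, and the job is handed in when it is done.

```bash
mkdir -p pics; ls; python3 - <<'E'
from station import arm, solver, imaging, sensors
import cv2,numpy as np
ims=[]
for n in ["scene","top"]:
    d=imaging.get_image(n); ims.append(d)
    cv2.imwrite(f"pics/{n}0.png",d["image"][:,:,::-1])
    print(n,d["mtx"].tolist(),np.ravel(d["rvec"]),np.ravel(d["tvec"]))
    for t in ["gauge","stud","stand","grip","pointer_tip","mark","reagent","sample","eyepiece"]:
        print(t,[(np.round(r["rect"]).tolist(),round(r["p"],2)) for r in imaging.look_for(d,t)[:3]])
print(sensors.current_time_s(),sensors.current_orientation())
E
```

```text
pics
scene [[531.2702295804314, 0.0, 282.78094499157766], [0.0, 531.2702295804314, 214.75877306013385], [0.0, 0.0, 1.0]] [ 2.04007742  1.23061543 -0.53016857] [-0.20487732 -0.23788398  1.68671127]
gauge [([382.0, 218.0, 40.0, 65.0], 0.95), ([345.0, 178.0, 26.0, 53.0], 0.84)]
stud [([179.0, 243.0, 96.0, 54.0], 0.93), ([94.0, 208.0, 87.0, 57.0], 0.66)]
stand [([333.0, 213.0, 47.0, 51.0], 0.97)]
grip [([382.0, 222.0, 42.0, 60.0], 0.92), ([348.0, 181.0, 24.0, 50.0], 0.89)]
pointer_tip []
mark []
reagent [([329.0, 265.0, 27.0, 41.0], 0.62)]
sample []
eyepiece [([198.0, 205.0, 19.0, 24.0], 0.57)]
top [[483.2544573874261, 0.0, 273.0088381123801], [0.0, 483.2544573874261, 206.8483386534422], [0.0, 0.0, 1.0]] [ 2.15986163 -2.15214713  0.17533644] [-0.07305289  0.56274505  1.12162667]
gauge [([164.0, 118.0, 37.0, 26.0], 0.7), ([166.0, 179.0, 41.0, 21.0], 0.6)]
stud [([346.0, 281.0, 95.0, 59.0], 0.87), ([284.0, 199.0, 78.0, 57.0], 0.71)]
stand []
grip [([170.0, 178.0, 33.0, 28.0], 0.93), ([164.0, 115.0, 35.0, 34.0], 0.77)]
pointer_tip [([169.0, 182.0, 36.0, 20.0], 0.7)]
mark []
reagent [([233.0, 130.0, 24.0, 28.0], 0.63)]
sample []
eyepiece []
1.0 [6.77522860e-01 3.06763396e+00 6.94727953e-05]
```

View pics/scene0.png

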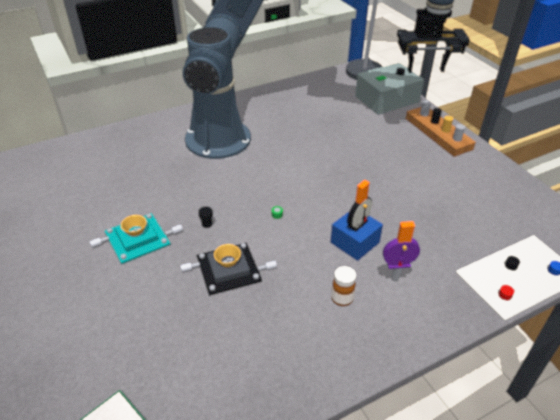

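View pics/top0.png

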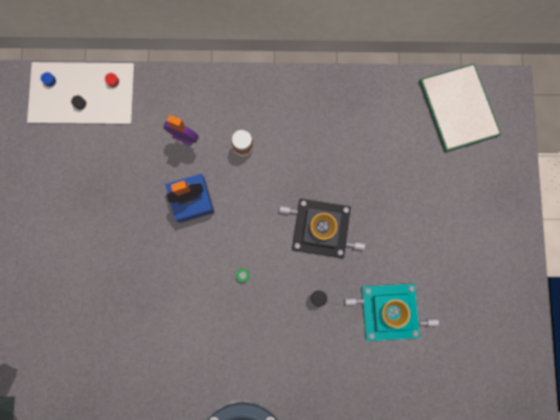

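The scene view shows the real gauge, with its orange handle at (362,192), in the blue stand. The purple look-alike is at (402,248), the black stud's neck at (228,254) and the jar at (344,285). In the top view the handle is at (180,187), the black stud's neck at (323,226) and the jar at (242,142).

```bash
cat > h.py <<'E'
from station import arm, solver, imaging, sensors
import cv2,numpy as np
from scipy.spatial.transform import Rotation as R
def onplane(d,uv,z):
    Rm=cv2.Rodrigues(np.array(d["rvec"],float))[0]; t=np.ravel(d["tvec"])
    c=-Rm.T@t; v=Rm.T@np.linalg.inv(d["mtx"])@np.array([uv[0],uv[1],1.])
    return c+v*(z-c[2])/v[2]
def P(d): return np.array(d["mtx"])@np.c_[cv2.Rodrigues(np.array(d["rvec"],float))[0],np.ravel(d["tvec"])]
def tri(a,ua,b,ub):
    X=cv2.triangulatePoints(P(a),P(b),np.array(ua,float),np.array(ub,float)).ravel(); return X[:3]/X[3]
def blob(img,roi,lo,hi):
    x,y,w,h=roi; s=cv2.inRange(cv2.cvtColor(np.ascontiguousarray(img[y:y+h,x:x+w]),cv2.COLOR_RGB2HSV),lo,hi)
    p=np.argwhere(s)[:,::-1]+[x,y]; return p
def wristcam():
    p,o=np.array(sensors.current_tcp_pos()),R.from_rotvec(sensors.current_orientation())
    d=imaging.get_image("wrist"); return d,p,o
def wray(d,p,o,uv):
    M=np.array(d["mtx"]); q=np.array([(uv[0]-M[0,2])/M[0,0],(uv[1]-M[1,2])/M[1,1]]); th=np.linalg.norm(q)
    r=np.array([*(q/th*np.sin(th)),np.cos(th)]); T=np.array(d["mount"])
    return p+o.apply(T[:3,3]), o.apply(T[:3,:3]@r)
def wplane(d,p,o,uv,z):
    c,r=wray(d,p,o,uv); return c+r*(z-c[2])/r[2]
def wproj(d,p,o,X):
    T=np.array(d["mount"]); x=T[:3,:3].T@(o.inv().apply(np.array(X)-p)-T[:3,3])
    th=np.arctan2(np.hypot(x[0],x[1]),x[2]); q=x[:2]/np.hypot(x[0],x[1])*th; M=np.array(d["mtx"])
    return np.array([q[0]*M[0,0]+M[0,2],q[1]*M[1,1]+M[1,2]])
E
python3 - <<'E'
from h import *
s=imaging.get_image("scene");t=imaging.get_image("top")
OR=((3,150,120),(14,255,255)); BR=((12,110,80),(28,255,255))
a=blob(t["image"],(165,172,40,30),*OR); b=blob(s["image"],(345,172,35,40),*OR)
print(len(a),a.mean(0),len(b),b.mean(0)); (c,wh,ang)=cv2.minAreaRect(a.astype(np.float32)); print(c,wh,ang)
print("handle tri",tri(s,b.mean(0),t,a.mean(0)))
print("corners", [onplane(t,q,0.196).round(3).tolist() for q in cv2.boxPoints((c,wh,ang))])
for z in(.17,.196): print(z,onplane(t,a.mean(0),z))
a=blob(t["image"],(300,205,50,45),*BR); b=blob(s["image"],(205,238,45,35),*BR)
ca,cb=[(p.min(0)+p.max(0))/2 for p in(a,b)]
print(ca,cb,np.ptp(a,0),np.ptp(b,0),"neck tri",tri(s,cb,t,ca),onplane(t,ca,.056),onplane(s,cb,.056))
a=blob(t["image"],(160,170,60,55),(105,120,60),(125,255,255)); b=blob(s["image"],(325,205,60,55),(105,120,60),(125,255,255))
r=cv2.minAreaRect(a.astype(np.float32)); print("stand",r,onplane(t,r[0],.066))
E
```

```text
95 [178.90526316 186.82105263] 168 [361.66666667 192.875     ]
(179.29998779296875, 186.40000915527344) (7.905693054199219, 14.862704277038574) 71.56504821777344
handle tri [0.58538321 0.13078861 0.17122369]
corners [[0.586, 0.145, 0.196], [0.596, 0.116, 0.196], [0.58, 0.11, 0.196], [0.57, 0.139, 0.196]]
0.17 [0.58672803 0.13302054 0.17      ]
0.196 [0.58190389 0.12838807 0.196     ]
[323. 226.] [227. 255.] [26 26] [26 22] neck tri [ 0.51579607 -0.19005802  0.05263729] [ 0.51565725 -0.18914864  0.056     ] [ 0.51854566 -0.19149713  0.056     ]
stand ((188.5094451904297, 197.28302001953125), (38.4609489440918, 38.73567199707031), 74.05460357666016) [0.58114631 0.12829443 0.066     ]
```

```bash
cat >> h.py <<'E'
def rot(yaw,s,a=0.,b=0.):
    """tool orientation gripping a gauge at given yaw, turned by a about gauge x (b about gauge y); s=+-1 picks tool y = s*gauge y"""
    G=R.from_euler('z',yaw)*R.from_euler('x',a)*R.from_euler('y',b)
    x,y,z=G.as_matrix().T
    return R.from_matrix(np.c_[-s*x,s*y,-z])
E
python3 - <<'E'
from h import *
d,p,o=wristcam(); print(np.array(d["mount"]).round(4).tolist(),d["mtx"])
g=np.array([.582,.1285]); n=np.array([.516,-.19])
for s in(1,-1):
    for xy,yaw in((g,.3),(n,.3),(n,0),(n,.9)):
        for a in(0,-.34): print(s,xy,yaw,a,solver.inverse_kinematics([*xy,.30],rot(yaw,s,a).as_rotvec()))
s=imaging.get_image("scene");Rm=cv2.Rodrigues(np.array(s["rvec"]))[0];print(-Rm.T@np.ravel(s["tvec"]))
E
```

```text
[[0.0005, -0.9624, -0.2718, 0.0748], [1.0, 0.0002, 0.0014, -0.0004], [-0.0013, -0.2718, 0.9624, -0.0925], [0.0, 0.0, 0.0, 1.0]] [[325.1922621    0.         281.45623627]
 [  0.         325.1922621  216.41176922]
 [  0.           0.           1.        ]]
1 [0.582  0.1285] 0.3 0 [ 0.02997404  0.47953833  1.49914849  0.          1.16290583 -1.84082229]
1 [0.582  0.1285] 0.3 -0.34 [ 0.16169446  0.49305365  1.51717346 -0.3772462   1.11221213 -1.54375011]
1 [ 0.516 -0.19 ] 0.3 0 [-0.55607377  0.41698958  1.61353903  0.          1.11106404 -2.4268701 ]
1 [ 0.516 -0.19 ] 0.3 -0.34 [-0.45023241  0.37601733  1.73334393 -0.33862475  0.82476198 -2.11583477]
1 [ 0.516 -0.19 ] 0 0 [-0.55607377  0.41698958  1.61353903  0.          1.11106404 -2.1268701 ]
1 [ 0.516 -0.19 ] 0 -0.34 [-0.42443941  0.40480295  1.68164631 -0.38384365  0.94671608 -1.78602178]
1 [ 0.516 -0.19 ] 0.9 0 None
1 [ 0.516 -0.19 ] 0.9 -0.34 None
-1 [0.582  0.1285] 0.3 0 [0.02997404 0.47953833 1.49914849 0.         1.16290583 1.30077037]
-1 [0.582  0.1285] 0.3 -0.34 [ 0.16169446  0.49305365  1.51717346 -0.3772462   1.11221213  1.59784255]
-1 [ 0.516 -0.19 ] 0.3 0 [-0.55607377  0.41698958  1.61353903  0.          1.11106404  0.71472256]
-1 [ 0.516 -0.19 ] 0.3 -0.34 [-0.45023241  0.37601733  1.73334393 -0.33862475  0.82476198  1.02575789]
-1 [ 0.516 -0.19 ] 0 0 [-5.56073768e-01  4.16989578e-01  1.61353903e+00 -4.44089210e-16
  1.11106404e+00  1.01472256e+00]
-1 [ 0.516 -0.19 ] 0 -0.34 [-0.42443941  0.40480295  1.68164631 -0.38384365  0.94671608  1.35557087]
-1 [ 0.516 -0.19 ] 0.9 0 [-5.56073768e-01  4.16989578e-01  1.61353903e+00 -4.44089210e-16
  1.11106404e+00  1.14722558e-01]
-1 [ 0.516 -0.19 ] 0.9 -0.34 [-0.53657537  0.33623992  1.80296442 -0.07224752  0.66648777  0.1834459 ]
[ 1.3281525  -0.47728904  0.9755842 ]
```

```bash
python3 - <<'E'
from h import *
arm.reach([.582,.1285,.36],rot(.3,-1).as_rotvec())
d,p,o=wristcam(); cv2.imwrite("pics/w1.png",d["image"][:,:,::-1])
print(p,o.as_rotvec(),sensors.current_time_s(), sensors.current_force())
a=blob(d["image"],(150,0,260,420),(3,150,120),(14,255,255)); print(len(a),a.min(0),a.max(0))
for X in([.582,.1285,.196],[.582,.1285,.066]): print(wproj(d,p,o,X))
E
```

```text
[0.5816836  0.12929244 0.35986965] [-3.10562253e+00 -4.71494965e-01  5.78058350e-04] 3.2167 [-0.55588527  0.65708415  0.26809918]
967 [263  26] [334 224]
[282.79053502 218.29403059]
[282.49686528 188.53291515]
```

View pics/w1.png

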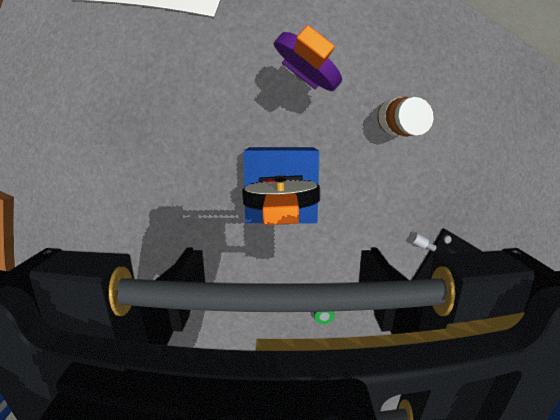

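The wrist view shows the handle's top centred near (281,216), where I predicted (283,218). The gauge is square to the tool and the mark is on its +y side. I'm going down to grip.

```bash
python3 - <<'E'
from h import *
d,p,o=wristcam(); a=blob(d["image"],(240,170,90,80),(3,150,120),(14,255,255))
r=cv2.minAreaRect(a.astype(np.float32)); print(r)
b=blob(d["image"],(225,140,110,90),(105,120,60),(125,255,255)); print(cv2.minAreaRect(b.astype(np.float32)))
arm.move_gripper(0.7)
print(arm.move_linear([.582,.1285,.230],rot(.3,-1).as_rotvec(),feed=.12,guard=12), sensors.current_tcp_pos())
arm.move_gripper(0.0); print(sensors.current_gripper_width()*87,sensors.current_finger_force(),sensors.current_force())
arm.move_linear([.582,.1285,.330],feed=.08); arm.sleep(1.2)
print(sensors.current_force(),sensors.current_gripper_width()*87,sensors.current_wrist_torque(),sensors.current_tcp_pos())
d,p,o=wristcam(); cv2.imwrite("pics/w2.png",cv2.resize(d["image"][120:270,200:370,::-1],None,fx=4,fy=4,interpolation=cv2.INTER_CUBIC)); print(sensors.current_time_s())
E
```

```text
((280.5, 203.0), (42.0, 35.0), 90.0)
((281.0, 184.5), (75.0, 74.0), 90.0)
False [0.58256258 0.12852239 0.2307898 ]
29.609581862137013 29.733589350461216 [-0.70758366  1.27675166  0.68357604]
[-0.67019273  0.99177216 -3.52946851] 29.812065616584814 [-0.06692438  0.16364367 -0.0164309 ] [0.58200778 0.12852846 0.33000352]
8.55
```

View pics/w2.png

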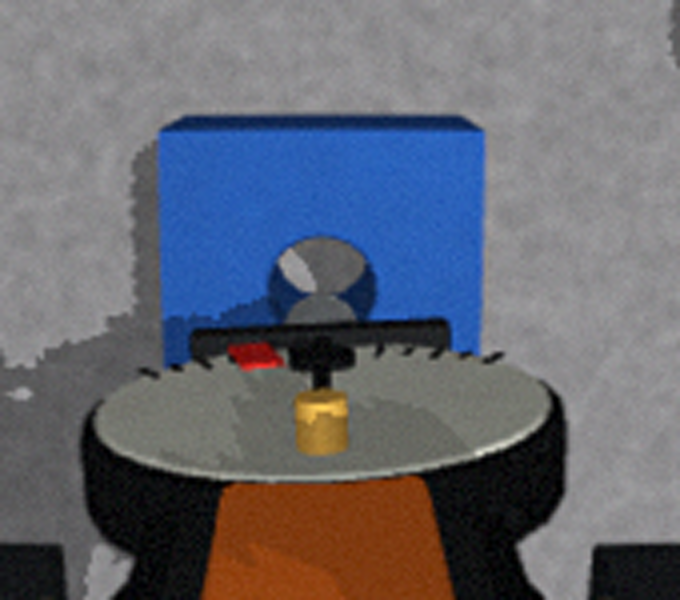

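Lifted: the mark is near (257,357) in the crop, to the left (+y), and the pointer hangs at about zero (322,355). Next I measure the mark angle and go over the neck.

```bash
cat >> h.py <<'E'
def tplane(d,uv,x):
    I=R.identity(); c,r=wray(d,np.zeros(3),I,uv); return c+r*(x-c[0])/r[0]
def ang(d,uv,x):
    X=tplane(d,uv,x); return np.arctan2(-X[1],X[2]-.095), np.hypot(X[1],X[2]-.095)
def red(d):
    im=np.ascontiguousarray(d["image"]); h=cv2.cvtColor(im,cv2.COLOR_RGB2HSV)
    m=(cv2.inRange(h,(0,150,90),(4,255,255))|cv2.inRange(h,(172,150,90),(180,255,255))); m[:180]=0;m[235:]=0;m[:,:220]=0;m[:,340:]=0
    p=np.argwhere(m)[:,::-1]; return p
E
python3 - <<'E'
from h import *
d,p,o=wristcam(); r=red(d); print(len(r),r.mean(0),r.min(0),r.max(0),ang(d,r.mean(0),.0085))
for n,y,z,x in(("pivot",0,.095,.0085),("tip",0,.147,.013)): print(n,wproj(d,np.zeros(3),R.identity(),[x,y,z]))
arm.move_linear([.516,-.19,.33],rot(0,-1).as_rotvec(),feed=.15); arm.sleep(.3)
d,p,o=wristcam(); im=d["image"].copy()
for t in np.linspace(0,6.28,24):
    u=wproj(d,p,o,[.516+.030*np.cos(t),-.19+.030*np.sin(t),.056]); cv2.circle(im,tuple(int(round(v)) for v in u),0,(0,255,0),-1)
cv2.imwrite("pics/w3.png",cv2.resize(im[100:270,180:380,::-1],None,fx=3.5,fy=3.5,interpolation=cv2.INTER_NEAREST)); print(sensors.current_time_s(),p,sensors.current_force())
s=imaging.get_image("scene")["image"]; cv2.imwrite("pics/s3.png",cv2.resize(s[150:310,150:320,::-1],None,fx=3.5,fy=3.5,interpolation=cv2.INTER_CUBIC))
E
```

```text
62 [263.40322581 208.66129032] [257 206] [270 212] (np.float64(0.214849644644613), np.float64(0.06955641541881243))
pivot [281.65396366 236.26255126]
tip [281.67422443 208.12990285]
11.2667 [ 0.51606629 -0.18979188  0.33001434] [ 0.20510344 -0.43981428 -4.32922165]
```

View pics/w3.png

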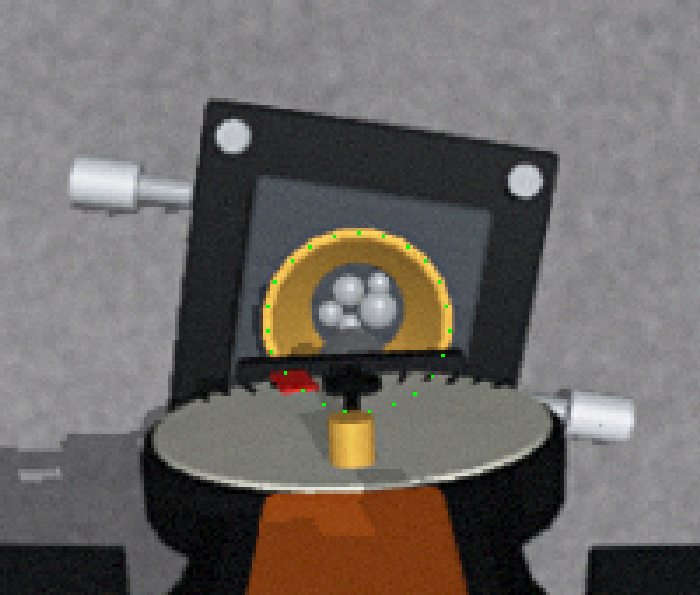

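View pics/s3.png

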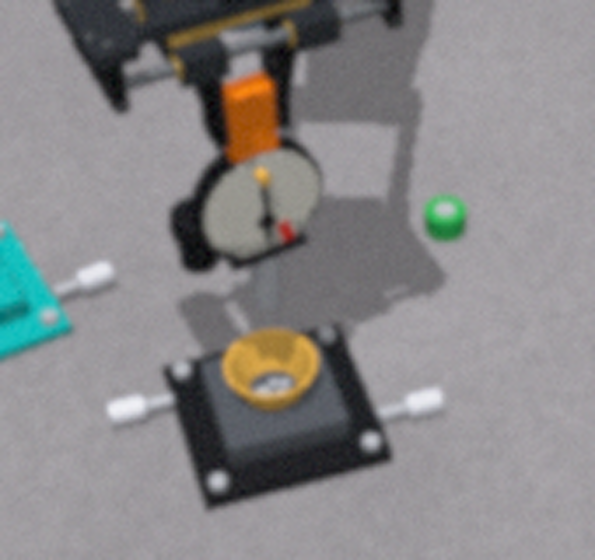

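The projected rim (green dots) matches the neck, so its position is good. In the scene view the pointer hangs plumb and the red mark is to its right. I'm lowering until contact.

```bash
python3 - <<'E'
from h import *
q=rot(0,-1).as_rotvec(); x,y=.516,-.19
arm.move_linear([x,y,.265],q,feed=.1); arm.sleep(.3); f0=np.array(sensors.current_force()); print(f0,sensors.current_tcp_pos())
print(arm.move_linear([x,y,.242],q,feed=.012,guard=3)); arm.sleep(.4)
p=np.array(sensors.current_tcp_pos()); print(p,np.array(sensors.current_force())-f0,sensors.current_wrist_torque(),sensors.current_gripper_width()*87,sensors.current_time_s())
E
```

```text
[-0.19968477  0.07176224 -3.85691341] [ 0.51619996 -0.19010826  0.26558618]
True
[ 0.5158862  -0.18996023  0.25111271] [ 0.2632849  -0.52247398 10.03133354] [-0.06975312  0.14500473  0.00179998] 29.831251347101652 13.9667
```

```bash
cat >> h.py <<'E'
F0=-3.86; L=.2118
C0=np.array([.516,-.19]); DEL=.04
def pose(a,cz):
    A=R.from_rotvec(np.array([np.cos(DEL),np.sin(DEL),0])*a)
    return np.array([*C0,cz])+A.apply([0,0,L]), (A*rot(0,-1)).as_rotvec()
def press(): return sensors.current_force()[2]-F0
E
python3 - <<'E'
from h import *
cz=.2511-L; z=[]
for k in range(4):
    p=press(); print(round(cz,5),p)
    if p<6: break
    cz+=.0003; arm.move_linear(*pose(0,cz),feed=.01); arm.sleep(.3)
print(sensors.current_tcp_pos(),sensors.current_time_s(),press())
E
```

```text
0.0393 10.034420136077497
0.0396 6.146728350501849
0.0399 3.0749992748600565
[ 0.51587741 -0.18992103  0.25150547] 15.1583 3.0749992748600565
```

```bash
python3 - <<'E'
from h import *
cz=.0398
for a in np.arange(.05,.2501,.05):
    arm.move_linear(*pose(-a,cz),feed=.03); arm.sleep(.15)
    p=press(); cz+=np.clip((p-5)/12000,-.0004,.0004); print(round(a,2),round(p,2),np.round(sensors.current_force(),2),round(cz,5))
arm.move_linear(*pose(-.25,cz),feed=.01); arm.sleep(1.3)
print(press(),sensors.current_time_s(),sensors.current_tcp_pos(),pose(-.25,cz)[0]); open("cz","w").write(str(cz))
d,p,o=wristcam(); cv2.imwrite("pics/w4.png",cv2.resize(d["image"][170:260,210:350,::-1],None,fx=5.7,fy=5.7,interpolation=cv2.INTER_CUBIC)); r=red(d); print(len(r),r.mean(0),r.min(0),r.max(0))
E
```

```text
0.05 2.58 [ 0.   -0.47 -1.28] 0.0396
0.1 3.26 [-0.92 -0.79 -0.6 ] 0.03945
0.15 5.12 [-0.18  0.99  1.26] 0.03946
0.2 7.82 [-1.45  3.27  3.96] 0.0397
0.25 9.41 [-1.05  3.36  5.55] 0.04007
1.0347022361010971 19.9583 [ 0.51386803 -0.1376036   0.2452236 ] [ 0.51390455 -0.13764176  0.24528256]
9 [259.55555556 207.11111111] [258 206] [261 208]
```

View pics/w4.png

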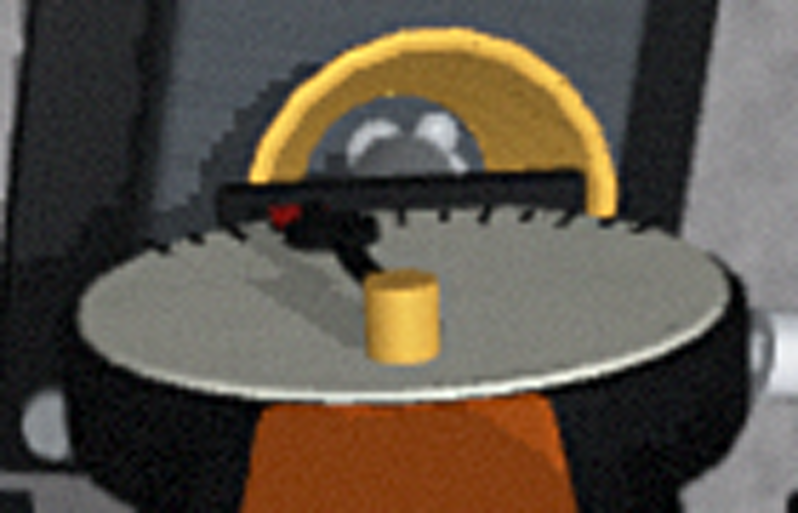

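```bash
python3 - <<'E'
from h import *
d,p,o=wristcam(); f=lambda im:cv2.resize(np.ascontiguousarray(im[::-1] if 0 else im),(780,290),interpolation=cv2.INTER_CUBIC)
b=cv2.imread("pics/w3.png"); b=cv2.resize(b,(200,170),interpolation=cv2.INTER_NEAREST)
A=b[198-100:227-100,245-180:323-180]; N=d["image"][198:227,245:323,::-1]
cv2.imwrite("pics/c5.png",np.vstack([f(A),f(N)])); print(press(),sensors.current_finger_force())
E
```

```text
2.1297247240802877 29.7201307546311
```

View pics/c5.png

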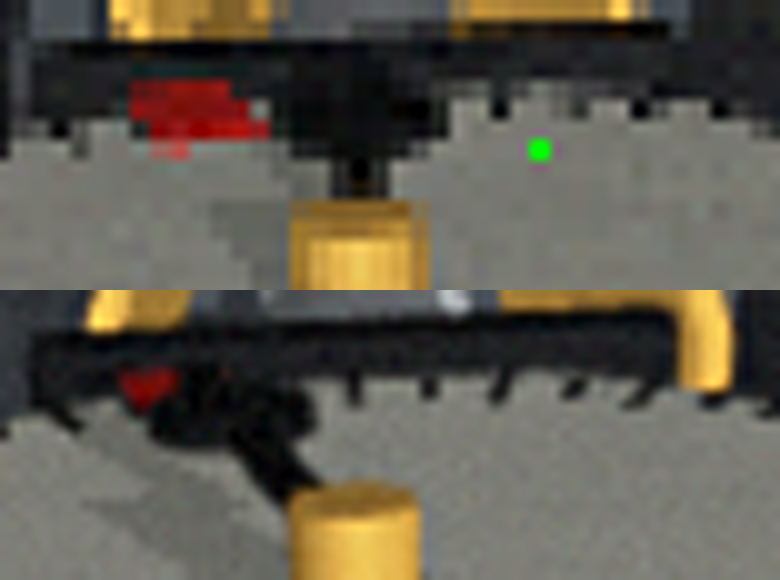

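```bash
python3 - <<'E'
from h import *
from scipy.optimize import brentq
d,p,o=wristcam()
I=R.identity()
def meas(im,x0,y0,sub):  # im BGR crop at native res, origin x0,y0
    im=im.astype(float); red=np.clip(im[...,2]-np.maximum(im[...,1],im[...,0])-25,0,None)
    g=np.clip(im[...,1]-im[...,0]-40,0,None)
    yy,xx=np.mgrid[:im.shape[0],:im.shape[1]]; xx=xx/sub+x0+(0.5/sub-.5); yy=yy/sub+y0+(0.5/sub-.5)
    out=[]
    for w,b in((red,(250,278,200,216)),(g,(268,294,217,231))):
        w=w*((xx>b[0])&(xx<b[1])&(yy>b[2])&(yy<b[3])); out+= [(w*xx).sum()/w.sum(),(w*yy).sum()/w.sum()]
    return out
def proj(m,dx=0):  # mean of mark in image, tool frame
    P=[]
    for s in np.linspace(-4,4,9):
        for r in np.linspace(44,60,9):
            yg=r*np.sin(m)+s*np.cos(m); zz=r*np.cos(m)-s*np.sin(m)
            P.append(wproj(d,np.zeros(3),I,[.0085+dx,-yg/1e3,.0968+zz/1e3]))
    return np.mean(P,0)
w2=cv2.imread("pics/w2.png"); w3=cv2.resize(cv2.imread("pics/w3.png"),(200,170),interpolation=cv2.INTER_NEAREST)
for n,q in(("w2",meas(w2,200,120,4)),("w3",meas(w3,180,100,1))):
    for dx in(-.003,0,.003):
        piv=wproj(d,np.zeros(3),I,[.015+dx,0,.0968])[0]
        m=brentq(lambda m:(proj(m,dx)[0]-piv)-(q[0]-q[2]),0,.6); print(n,np.round(q,2),dx,"m",round(m,4),proj(m,dx))
# plate scale/pivot now
print(meas(d["image"][170:260,210:350,::-1],210,170,1),press())
E
```

```text
w2 [263.54 208.94 279.9  224.15] -0.003 m 0.245 [265.1214101  217.54391686]
w2 [263.54 208.94 279.9  224.15] 0 m 0.2442 [265.12314754 213.7669064 ]
w2 [263.54 208.94 279.9  224.15] 0.003 m 0.2434 [265.12489708 209.96620045]
w3 [264.02 208.83 280.57 225.11] -0.003 m 0.2479 [264.92832082 217.55694412]
w3 [264.02 208.83 280.57 225.11] 0 m 0.2471 [264.93005826 213.77943105]
w3 [264.02 208.83 280.57 225.11] 0.003 m 0.2463 [264.9318078 209.9782222]
[np.float64(259.0576725025747), np.float64(206.56024716786817), np.float64(280.72956208907084), np.float64(224.78737129388412)] 1.3537730090377136
```

```bash
python3 - <<'E'
from h import *
from scipy.optimize import least_squares
d,p,o=wristcam(); I=R.identity()
# (gauge x, height above grip, observed v in w3): dial top front, dial mid, mark centre, plate bottom front edge
F=[(.008,-.028,239.5),(.008,-.070,218.5),(.0085,-.0945,208.6),(.013,-.112,100+355/3.5-.5-.0)]
w=cv2.resize(cv2.imread("pics/w3.png"),(200,170),interpolation=cv2.INTER_NEAREST)
print(w[92:142,(280-180)].sum(1).tolist(), w[95:110,(293-180)].sum(1).tolist())
def v(q,x,z):
    dx,th=q; X=[x*np.cos(th)-z*np.sin(th)*-1*-1+dx,0,.053-z]; X[2]-=x*np.sin(th)*0
    return wproj(d,np.zeros(3),I,X)[1]
for q in((0,0),(.004,0),(.004,.03)): print(q,[round(v(q,x,z),1) for x,z,_ in F],[f[2] for f in F])
r=least_squares(lambda q:[v(q,x,z)-ob for x,z,ob in F[:3]],[0,0]); print(r.x,r.fun)
E
```

```text
[644, 644, 257, 257, 269, 269, 280, 280, 196, 196, 48, 48, 48, 48, 37, 37, 33, 33, 49, 49, 36, 36, 4, 4, 64, 64, 262, 262, 308, 308, 531, 531, 525, 525, 514, 514, 513, 513, 527, 527, 521, 521, 358, 358, 358, 358, 499, 499, 444, 444] [231, 273, 273, 378, 378, 101, 101, 65, 65, 86, 86, 249, 249, 372, 372]
(0, 0) [np.float64(245.2), np.float64(223.6), np.float64(213.7), np.float64(202.7)] [239.5, 218.5, 208.6, 200.92857142857144]
(0.004, 0) [np.float64(238.6), np.float64(218.1), np.float64(208.6), np.float64(197.9)] [239.5, 218.5, 208.6, 200.92857142857144]
(0.004, 0.03) [np.float64(237.2), np.float64(215.2), np.float64(205.0), np.float64(193.8)] [239.5, 218.5, 208.6, 200.92857142857144]
[0.0031976 0.0080091] [ 0.02142312 -0.06926366  0.04793164]
```

```bash
python3 - <<'E'
from h import *
cz=float(open("cz").read())-.0002
for k in range(6):
    arm.move_linear(*pose(-.2455,cz),feed=.01); arm.sleep(.5)
    f=press(); print(round(cz,5),round(f,2),np.round(sensors.current_force(),2))
    if 3<f<5.5: break
    cz+=np.clip((f-4)/14000,-.0003,.0003)
arm.sleep(1.2); print(press(),sensors.current_time_s(),np.abs(sensors.current_qvel()).max(),sensors.current_tcp_pos())
G=R.from_rotvec(sensors.current_orientation()).as_matrix(); print("tilt",np.arctan2(-G[1,2],-G[2,2]),"x-lean",-G[0,2])
d,p,o=wristcam(); s=imaging.get_image("scene")["image"]
A=cv2.resize(d["image"][190:250,230:330,::-1],(500,300),interpolation=cv2.INTER_CUBIC); B=cv2.resize(s[190:280,180:270,::-1],(300,300),interpolation=cv2.INTER_CUBIC)
cv2.imwrite("pics/f.png",np.hstack([A,B]))
E
```

```text
0.03987 2.78 [-0.24 -0.73 -1.08]
0.03978 4.37 [ 0.34 -0.86  0.51]
4.996456557237265 22.8583 0.0018977827201602294 [ 0.51395197 -0.13856875  0.24525163]
tilt 0.24535449746780785 x-lean -0.00974721301681727
```

View pics/f.png

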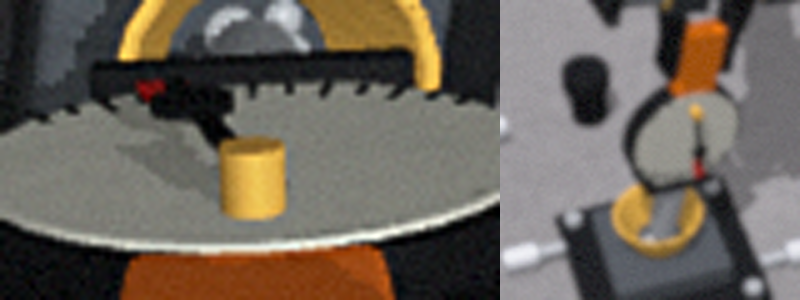

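The scene view (right) shows the pointer hanging straight onto the red mark, with the foot in the neck. Press is about 5 N and the arm is steady, so I'm handing in.

```bash
python3 -c "
from h import *
print(press()); print(arm.close_job())"
```

```text
4.907762086290282
the job is handed in; nothing more can be done
None
```

The job is handed in: the gauge's foot rests on the bottom of the stud's neck with about 5 N of press, and the gauge is still gripped and tilted 0.245 rad. In the last scene picture the pointer lies on the red mark; I measured the mark at about 0.246 rad. No verdict came back after the hand-in.

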